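# Recap the gesso jar

### The arm

A 7-joint arm with a two-finger parallel gripper is mounted at the origin on the work surface. World frame = base frame: x ahead of the robot, y to its left, z up, the work surface at z = 0. Lengths are in m, angles in rad, forces in N, time in s.
With the tool pointing down it reaches from about 0.425 to 0.875 m from the base axis. Payload 4.7 kg.
Tool frame: the origin (TCP) lies midway between the tips of the shut fingers; the grasp point (between the pads) lies 19 mm behind it (ctrl.grip_depth is the distance from the TCP to the grasp point, in m); z points along the fingers, y is the direction in which the jaws open and shut (so a half turn about z gives the same grasp; the last joint's range is limited). The gripper opens to 87 mm and grips with 3 to 60 N. Pads are 19 mm wide; open, the fingers measure 117 mm over their backs; the gripper's body (75 mm by 190 mm) begins 51 mm behind the grasp point.
Start: joints at [-1.214, 0.321, -0.07, 1.45, 0.023, 1.371, -0.057], TCP at [0.219, 0.612, 0.223] pointing down, gripper open.
Joint ranges: [-2.86, 2.86], [-0.3, 2.09], [-1.38, 1.24], [0.06, 2.45], [-1.56, 4.7], [0.09, 2.05], [-2.69, 2.69]. Speed limits (rad/s): [2.57, 2.57, 3.14, 3.14, 3.14, 3.14, 3.14].

### API

Orientations are given as a rotation vector (axis times angle).
In Python, from bench import ctrl gives the robot as it stands. The module is installed in compiled form; this text tells all that it offers.
- The arm moves only by the shell command python3 -m inch 'ROWS' [FORCE]. ROWS is JSON, a list of rows, each a list of 5 numbers: the opening, from -1 (shut) to 1 (fully open), so that 0 is half open, then the shift along the tool's x, y, z in mm, then the turn about the tool's z in rad. In form: [[fingers, tx, ty, tz, twist], ...]. A call has 1 to 5 rows; each row shifts and turns the pose as measured when the row begins, along the tool's axes as they then stand; what a row does not reach is not made up. A row lasts 1/8 s, in which the tool goes at most 62.5 mm and 10.7 degrees, less where a joint would pass 70% of its speed; a pose out of reach is approached as far as the arm can. A call is refused whole if a number of a shift passes 62.5 or a number of a turn 0.188, either way. A call with a gripper value outside its range is refused whole. The fingers move at their own pace and stop on an object; FORCE is the grip in N (left out, the last holds). Time passes only in rows, so rows that do not move let the fingers close. It gives the time, the measured TCP pose, the force and the opening at its end, in the units of the state.
- ctrl.get_state(): the state, without advancing time (a new reading comes with each control period).
- ctrl.get_image(name): name is "scene" or "top" or "wrist"; returns a dict with "color" (400x640x3 uint8, red, green, blue), "range_z" (400x640 float32, m along the optical axis (not along the pixel's ray), 0 where there is no reading), "K" (3x3 intrinsics, pixels), "R" (3x3) and "t" (3): a world point X has camera coordinates R X + t. Camera axes: x right, y down, z forward; pixel columns grow to the right and rows downward; lengths in m; the calibration is good to about 2 mm. A picture is of the moment at which its call begins.
- ctrl.close_job(): hands the job in, once; it reports no verdict.
The state is a dict: "time": time; "joint_positions": joint angles; "qd": joint speeds; "joint_torque": joint torques, N m; "position": TCP position; "tool_rot": TCP orientation; "ft_force": force on the tool from outside, world axes, zero at the start; "torque": the same for the moment, N m; "grip_width": opening from 0.0 (shut) to 1.0 (fully open).
Only numpy, scipy, OpenCV 4.12 (cv2) and the standard library are available. Lean on these libraries where they do the work, as an engineer would, in place of code of your own. Each camera call takes 0.05 s, during which the arm holds its last target. There are 200 camera calls.

### The job

Close the square white gesso jar with its black screw cap, which lies on the table. Set the cap level on the neck and start the thread properly: keeping it resting on the thread, turn it backward (anticlockwise from above) until it has climbed to the top and dropped into the start of the thread, then screw it on clockwise, without forcing it, until it is fully home on the rim, and let go. The jar stays standing in its place, and the bottle, the paint jar and the brush tin stay where they are.

Things in the scene. Friction and masses are not known exactly. Their poses are not given: they have to be found in the camera images.
- jar_mouth (a point): Centre of the rim of the open neck of the gesso jar: square white body 110 x 110 x 120 mm, neck on top, rim 176 mm above the table, loose, about 1.7 kg. z points up along the neck. Neck 48 mm across, bevelled to 41 mm at the rim, clear for 34 mm. Outside it, 9 to 20 mm below the rim, a right-hand thread 56 mm across with four starts 90 degrees apart, 24 mm travel per turn.
- cap_center (a point): Centre, half-way up, of the black cap: 66 mm across, 30 mm tall, open side down, 40 g; four lugs inside. Set on the neck it rests on the thread, centre 2 to 8 mm below jar_mouth. Turned back, within 90 degrees it climbs (24 mm per turn) to 2 mm below, then can drop 5 mm. Then 70 to 90 degrees clockwise bring it home: centre 11 mm below. There it stiffens to over 0.3 N m; past that the jar turns.
- paint_jar: A closed jar of blue paint with a smaller black lid, 70 mm across, 86 mm tall, standing near the far edge; to be left alone. Origin at the centre of its underside.
- brush_tin: A bare tin 74 mm across and 105 mm tall with brushes standing in it, up to 240 mm high, leaning 40 mm out; to the left; to be left alone. Origin at the centre of its underside.
- bottle: A white bottle with a small black cap, 54 mm across, 150 mm tall, to the right; to be left alone. Origin at the centre of its underside.
Mind the look-alikes: they are no part of the job. There is more than one size of the part that bears cap_center; the job needs the largest.

How it is judged:
On the way, in this order (a step that is already met when the one before it is completed fails the run):
1. the cap, level on the neck and bearing on the thread, is turned back up to the thread's start (centre 0.4 to 2.9 mm below the mouth) (z of cap_center in the frame of jar_mouth between -0.0029 and -0.0004 m and horizontal distance between cap_center and jar_mouth below 0.003 m and angle between the z axis of cap_center and the z axis of jar_mouth, either way round below 0.08 rad and contact force between cap and jar above 0.2 N), for 0.05 s.
2. the cap has dropped level into the thread (centre at least 5.7 mm below the mouth) (z of cap_center in the frame of jar_mouth below -0.0057 m and horizontal distance between cap_center and jar_mouth below 0.003 m and angle between the z axis of cap_center and the z axis of jar_mouth, either way round below 0.08 rad), for 0.1 s.
At the end, for the whole second after the job is handed in: the cap is screwed home on the jar (its centre over 9.8 mm below the mouth, within 3 mm of the axis, level to 0.08 rad) and at rest, and the jar stands upright (z of cap_center in the frame of jar_mouth below -0.0098 m and horizontal distance between cap_center and jar_mouth below 0.003 m and angle between the z axis of cap_center and the z axis of jar_mouth, either way round below 0.08 rad and angle between jar_mouth's own z axis and vertical below 0.05 rad and linear speed of cap below 0.01 m/s); the robot touches nothing.
It fails at once if the cap is forced on the jar (over 60 N between them while it is not yet home) (contact force between cap and jar above 60 N and z of cap_center in the frame of jar_mouth above -0.0098 m).
It fails at once if the jar is shifted over 30 mm or tipped over 0.15 rad (distance of jar_mouth from where it was at the start of the episode above 0.03 m or angle between jar_mouth's own z axis and vertical above 0.15 rad).
It fails at once if a bystander (bottle, paint jar, brush tin) is moved over 30 mm (distance of any of paint_jar, brush_tin, bottle from where it was at the start of the episode above 0.03 m).
It also fails if it takes over 58 s, if anything falls off the work surface, if the arm or the gripper's body presses on something with over 40 N, if the wrist force passes 120 N, or if a joint passes its speed limit or range.

## Working session

There is one attempt and no reset: what is moved stays moved. The work goes in short steps, Python scripts to look and compute and a shell command to move; the robot and the scene stay as the last step left them, time stands still between calls to the robot, and variables do not carry over. Pictures are saved under pics/ and viewed, about 8 in all and at most 12, crops included, and the job is handed in when it is done.

```bash
mkdir -p pics; cat > h.py <<'E'
import numpy as np, cv2, pickle
from bench import ctrl
def snap(n,f):
    d=ctrl.get_image(n); pickle.dump(d,open(f'pics/{f}.pkl','wb')); cv2.imwrite(f'pics/{f}.png',d['color'][:,:,::-1]); return d
def world(d,u,v,z=None):
    u=np.asarray(u,float);v=np.asarray(v,float)
    if z is None: z=d['range_z'][v.astype(int),u.astype(int)]
    p=np.stack([(u-d['K'][0,2])/d['K'][0,0]*z,(v-d['K'][1,2])/d['K'][1,1]*z,z],-1)
    return (p-d['t'])@d['R']
E
python3 - <<'E'
from h import *
a=snap('top','top1');b=snap('scene','sc1')
cv2.imwrite('pics/both1.png',cv2.resize(np.vstack([a['color'],b['color']])[:,:,::-1],(480,600)))
print(ctrl.get_state()); print(a['K'],a['R'],a['t'])
E
```

```text
{'time': 0.1, 'joint_positions': array([-1.21389572,  0.32173268, -0.07004751,  1.4515995 ,  0.02261007,
        1.37080101, -0.05690622]), 'qd': array([ 7.44883988e-04, -1.51690822e-03,  3.25570595e-04, -3.73353482e-03,
       -4.66329570e-06,  8.34135192e-04,  7.09231175e-04]), 'joint_torque': array([ 2.44359981e-04, -4.92571807e+01, -4.05347329e-01, -3.13395989e+01,
       -6.39188569e-02,  3.95436853e-02,  9.41457370e-05]), 'position': array([0.21837973, 0.6116681 , 0.22155778]), 'tool_rot': array([-5.35822383e-01, -3.09537457e+00,  2.74110905e-03]), 'ft_force': array([-0.22437118,  0.48809641, -0.6519069 ]), 'torque': array([-0.01756126,  0.03370788, -0.00872508]), 'grip_width': 1.0009040676185716}
[[430.90414158   0.         313.20051492]
 [  0.         430.90414158 198.51673478]
 [  0.           0.           1.        ]] [[-0.02077644 -0.99928051 -0.03173021]
 [-0.98248547  0.02628493 -0.18447604]
 [ 0.18517734  0.02734171 -0.98232468]] [0.03103971 0.57035833 1.09687956]
```

View pics/top1.png

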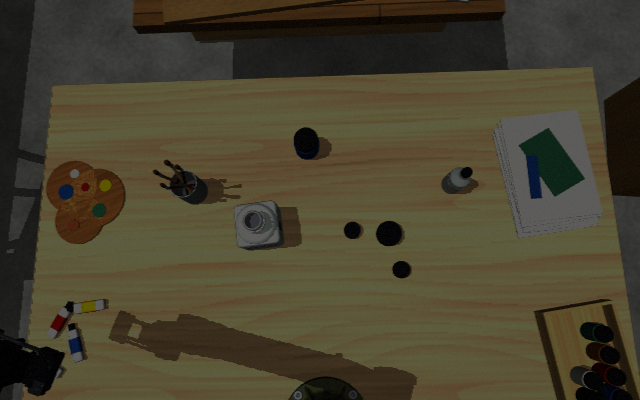

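View pics/sc1.png

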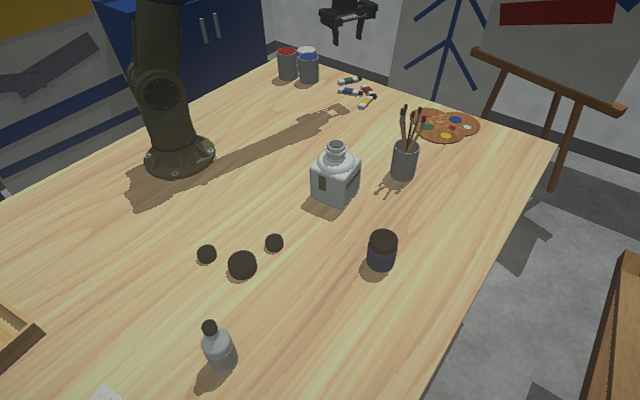

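The top view shows the gesso jar at about (258,224) with its mouth near (256,219). There are three loose black caps: (352,230), (389,233) and (401,270). (389,233) is the largest, so it is the candidate. I'll measure it and confirm in an enlarged crop. The tin is at (187,186), the paint jar at (306,143) and the bottle at (458,180).

```bash
python3 - <<'E'
from h import *
for f in ['top1','sc1']:
    d=pickle.load(open(f'pics/{f}.pkl','rb'))
    v,u=np.mgrid[0:400,0:640]; u=u.ravel();v=v.ravel(); P=world(d,u,v); C=d['color'].reshape(-1,3).astype(int)
    ok=d['range_z'].ravel()>0
    for n,c in {'big':(389,233),'s1':(352,230),'s2':(401,270)}.items():
        t=pickle.load(open('pics/top1.pkl','rb')); c0=world(t,[c[0]],[c[1]])[0]
        m=ok&(np.hypot(*(P[:,:2]-c0[:2]).T)<.05)&(P[:,2]>.012)&(C.max(1)<60)
        q=P[m]; top=q[q[:,2]>np.percentile(q[:,2],90)-.006]
        (x,y),r=cv2.minEnclosingCircle(top[:,:2].astype(np.float32)); print(f,n,m.sum(),np.round([x,y,r],4),top.mean(0).round(4),np.percentile(q[:,2],[5,50,95]).round(4))
    c0=world(pickle.load(open('pics/top1.pkl','rb')),[256],[219])[0]
    m=ok&(np.hypot(*(P[:,:2]-c0[:2]).T)<.09)&(P[:,2]>.06)
    q=P[m]; rim=q[q[:,2]>.168]; (x,y),r=cv2.minEnclosingCircle(rim[:,:2].astype(np.float32))
    print('rim',len(rim),np.round([x,y,r],4),rim.mean(0).round(4),rim[:,2].max())
    b=q[(q[:,2]>.105)&(q[:,2]<.128)]; print('body',len(b),cv2.minAreaRect(b[:,:2].astype(np.float32)*1000))
d=pickle.load(open('pics/top1.pkl','rb'))['color'][:,:,::-1]
cr=np.hstack([d[180:290,330:430],d[180:290,215:315]]); cr=np.clip(cr*2.2,0,255).astype(np.uint8)
cv2.imwrite('pics/crop1.png',cv2.resize(cr,None,fx=4,fy=4,interpolation=cv2.INTER_CUBIC))
E
```

```text
top1 big 499 [ 0.4774 -0.1834  0.0329] [ 0.4773 -0.1838  0.0309] [0.0249 0.0305 0.034 ]
top1 s1 220 [ 0.4896 -0.0853  0.0222] [ 0.4892 -0.0859  0.0213] [0.0165 0.0208 0.0248]
top1 s2 237 [ 0.3809 -0.212   0.0224] [ 0.3806 -0.212   0.0211] [0.0166 0.0207 0.0244]
rim 145 [0.4992 0.1596 0.0273] [0.4994 0.1591 0.174 ] 0.1806583806457159
body 754 ((500.388916015625, 159.57662963867188), (110.79901123046875, 110.38099670410156), 6.292537212371826)
sc1 big 38 [ 0.4799 -0.1831  0.0322] [ 0.4665 -0.1787  0.0292] [0.0134 0.0288 0.0313]
sc1 s1 19 [ 0.4916 -0.085   0.0218] [ 0.4875 -0.0831  0.0188] [0.0148 0.0191 0.0212]
sc1 s2 18 [ 0.3837 -0.2115  0.0218] [ 0.3764 -0.2062  0.0197] [0.0139 0.019  0.0221]
rim 120 [0.5029 0.161  0.0246] [0.5035 0.1592 0.1727] 0.17698716792093697
body 585 ((504.1617126464844, 159.9060516357422), (105.48043823242188, 108.58948516845703), 6.136990547180176)
```

View pics/crop1.png

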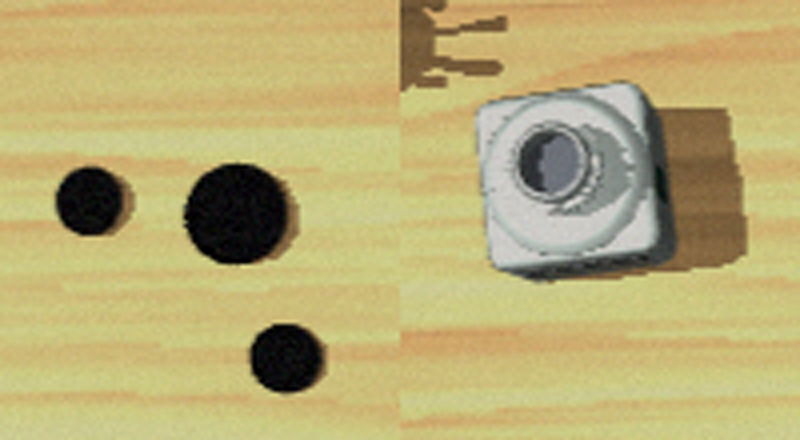

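The crop confirms it: the cap at (389,233) is 66 mm across and 30 mm tall. The two at (352,230) and (401,270) are only 44 mm across. The cap is at about (0.478,-0.183) and the jar mouth at about (0.501,0.160). I'll pull in radially and up, then swing clockwise on an arc.

```bash
cat >> h.py <<'E'
from scipy.spatial.transform import Rotation as Ro
def go(x,y,z,az=None):
    s=ctrl.get_state(); R=Ro.from_rotvec(s['tool_rot']).as_matrix()
    d=R.T@(np.array([x,y,z])-s['position'])*1000
    a=np.degrees(np.arctan2(R[1,1],R[0,1]))
    print('t',round(s['time'],2),'pos',s['position'].round(4),'delta tool mm',d.round(1),'tooly az',a.round(1),'tilt z',R[:,2].round(4),'q7',s['joint_positions'][6].round(2),'F',s['ft_force'].round(2),'M',s['torque'].round(3),'w',round(s['grip_width'],3))
    if az is not None: print('twist for az',np.radians(((a-az)+180)%360-180).round(3))
E
python3 -m inch '[[1,0,-50,-40,0],[1,0,-50,0,0],[1,0,-50,0,0],[1,-60,0,0,0.12],[1,-60,0,0,0.12]]' 
python3 -m inch '[[1,-60,0,0,0.12],[1,-60,0,0,0.12],[1,-60,0,0,0.12],[1,-60,0,0,0.12],[1,-60,0,0,0.12]]'
python3 -c "
from h import *
go(.478,-.183,.1,-21)"
```

```text
time: 0.72
position: [0.2733, 0.4207, 0.2567]
tool_rot: [-0.894, -3.009, 0.017]
ft_force: [0.7, 0.9, -0.6]
grip_width: 1.006
time: 1.35
position: [0.4794, 0.1968, 0.2559]
tool_rot: [1.768, 2.596, -0.018]
ft_force: [0.6, 0.9, -0.2]
grip_width: 0.999
t 1.35 pos [0.4794 0.1968 0.2559] delta tool mm [-351.7 -139.   159.8] tooly az 21.5 tilt z [-0.0058 -0.0103 -0.9999] q7 -0.06 F [ 0.56  0.86 -0.16] M [-0.009 -0.02   0.004] w 0.999
twist for az 0.741
```

```bash

python3 -m inch '[[1,-60,0,0,0.12],[1,-60,0,0,0.12],[1,-60,0,0,0.12],[1,-60,0,0,0.12],[1,-60,0,0,0.12]]'
python3 -m inch '[[1,-50,0,0,0.1],[1,0,0,40,0],[1,0,0,40,0],[1,0,0,0,0]]'
python3 -c "
from h import *
go(.478,-.183,.1,-21)"
```

```text
time: 1.98
position: [0.5178, -0.1061, 0.257]
tool_rot: [2.472, 1.93, -0.02]
ft_force: [1.0, 0.4, -1.1]
grip_width: 1.001
time: 2.48
position: [0.5021, -0.165, 0.1761]
tool_rot: [2.58, 1.78, -0.02]
ft_force: [-0.1, -0.7, 1.8]
grip_width: 1.001
t 2.48 pos [ 0.5021 -0.165   0.1761] delta tool mm [-24.2 -16.   76.5] tooly az -20.8 tilt z [-0.0062 -0.0131 -0.9999] q7 -0.05 F [-0.14 -0.69  1.8 ] M [-0.091  0.04   0.005] w 1.001
twist for az 0.004
```

```bash

python3 -m inch '[[1,-24,-16,36,0],[1,0,0,0,0]]'
python3 - <<'E'
from h import *
go(.478,-.183,.1,-21)
d=snap('wrist','w1')
v,u=np.mgrid[0:400,0:640]; u=u.ravel();v=v.ravel(); P=world(d,u,v); ok=d['range_z'].ravel()>0
m=ok&(np.hypot(P[:,0]-.478,P[:,1]+.183)<.05)&(P[:,2]>.022)&(P[:,2]<.045)
q=P[m]; print(len(q),q.mean(0).round(4),cv2.minEnclosingCircle(q[:,:2].astype(np.float32)),np.percentile(q[:,2],[5,50,95]).round(4))
cv2.imwrite('pics/w1.png',np.clip(d['color'][:,:,::-1]*2.0,0,255))
E
```

```text
time: 2.72
position: [0.4794, -0.1824, 0.142]
tool_rot: [2.577, 1.781, -0.017]
ft_force: [0.6, -1.0, 0.3]
grip_width: 1.002
t 2.73 pos [ 0.4794 -0.1824  0.142 ] delta tool mm [-0.5 -1.1 42. ] tooly az -20.7 tilt z [-0.004  -0.0136 -0.9999] q7 -0.0 F [ 0.61 -1.04  0.29] M [-0.064  0.101 -0.008] w 1.002
twist for az 0.005
4224 [ 0.4777 -0.181   0.0302] ((0.4772699773311615, -0.1824314445257187), 0.0335475392639637) [0.0289 0.0303 0.0314][ WARN:0@0.522] global loadsave.cpp:1063 imwrite_ Unsupported depth image for selected encoder is fallbacked to CV_8U.
```

View pics/w1.png

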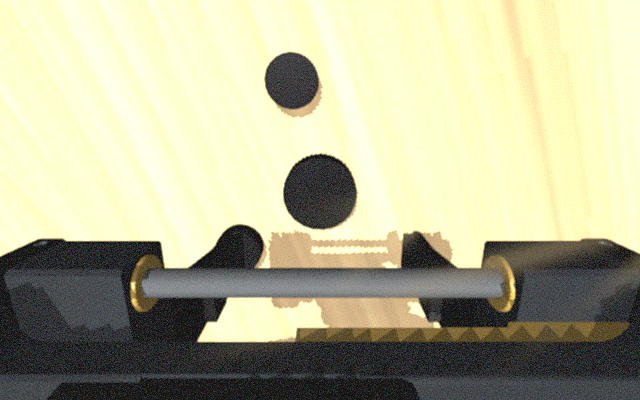

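The wrist view shows the large cap at (320,190) between the jaws and a small cap at (292,80), well clear. I'll descend.

```bash

python3 -m inch '[[1,-1,-1,45,0],[1,0,0,40,0],[1,0,0,25,0],[1,0,0,0,0]]'
python3 -c "
from h import *
go(.4775,-.183,.006,-21)"
```

```text
time: 3.28
position: [0.494, -0.1813, 0.0406]
tool_rot: [2.557, 1.785, 0.012]
ft_force: [-0.5, 0.1, 0.3]
grip_width: 0.999
t 3.27 pos [ 0.494  -0.1813  0.0406] delta tool mm [ -7.1 -15.7  34.3] tooly az -20.2 tilt z [ 0.0193 -0.0145 -0.9997] q7 0.11 F [-0.46  0.14  0.26] M [-0.055  0.092 -0.04 ] w 0.999
twist for az 0.015
```

```bash

python3 -m inch '[[1,-7,-10,0,0.01],[1,0,-6,0,0],[1,0,0,0,0]]'
python3 -c "
from h import *
go(.4775,-.183,.006,-21); print(ctrl.get_state()['joint_positions'].round(3))"
```

```text
time: 3.65
position: [0.4794, -0.1825, 0.0449]
tool_rot: [2.562, 1.77, 0.021]
ft_force: [-0.3, -0.8, 0.1]
grip_width: 0.996
t 3.65 pos [ 0.4794 -0.1825  0.0449] delta tool mm [-1.  -2.8 38.8] tooly az -20.7 tilt z [ 0.0268 -0.0147 -0.9995] q7 0.09 F [-0.26 -0.81  0.1 ] M [-0.145  0.117 -0.004] w 0.996
twist for az 0.005
[-0.335  0.208  0.705  2.031 -0.162  0.927  0.091]
```

```bash

python3 -m inch '[[1,0,-4,10,0],[1,0,-3,10,0],[1,0,-3,9,0],[1,0,-2,9,0]]'
python3 -c "
from h import *
go(.4775,-.183,.006,-21); print(ctrl.get_state()['joint_positions'].round(3))"
```

```text
time: 4.15
position: [0.4694, -0.1783, 0.005]
tool_rot: [2.561, 1.77, 0.024]
ft_force: [0.5, 0.2, 0.1]
grip_width: 0.998
t 4.15 pos [ 0.4694 -0.1783  0.005 ] delta tool mm [-1.5  9.3 -0.7] tooly az -20.7 tilt z [ 0.029  -0.0143 -0.9995] q7 0.13 F [0.45 0.18 0.14] M [-0.077  0.102  0.031] w 0.998
twist for az 0.005
[-0.317  0.253  0.686  2.084 -0.211  0.838  0.13 ]
```

```bash

python3 -m inch '[[1,-1.5,5,-0.5,0],[1,0,4,0,0],[1,0,0,0,0]]'
python3 -c "
from h import *
go(.4775,-.183,.006,-21)"
```

```text
time: 4.53
position: [0.4774, -0.1834, 0.0049]
tool_rot: [2.561, 1.77, 0.022]
ft_force: [-0.0, 0.6, -0.0]
grip_width: 1.0
t 4.53 pos [ 0.4774 -0.1834  0.0049] delta tool mm [ 0.4 -0.1 -1.1] tooly az -20.7 tilt z [ 0.0275 -0.0149 -0.9995] q7 0.14 F [-0.03  0.58 -0.03] M [-0.054  0.123  0.047] w 1.0
twist for az 0.005
```

```bash

python3 -m inch '[[-1,0,0,0,0],[-1,0,0,0,0],[-1,0,0,0,0],[-1,0,0,0,0]]' 20
python3 -m inch '[[-1,0,0,-25,0],[-1,0,0,-45,0],[-1,0,0,-60,0],[-1,0,0,-50,0],[-1,0,0,0,0]]'
python3 -c "
from h import *
go(.4775,-.183,.2,-21); print(ctrl.get_state()['joint_positions'].round(3))"
```

```text
time: 5.03
position: [0.4778, -0.1835, 0.0054]
tool_rot: [2.561, 1.77, 0.023]
ft_force: [-0.9, 0.6, -1.4]
grip_width: 0.764
time: 5.65
position: [0.4716, -0.1803, 0.1898]
tool_rot: [2.563, 1.771, 0.021]
ft_force: [-0.3, -0.1, -0.5]
grip_width: 0.762
t 5.65 pos [ 0.4716 -0.1803  0.1898] delta tool mm [ -0.5   6.8 -10. ] tooly az -20.7 tilt z [ 0.0259 -0.0143 -0.9996] q7 -0.06 F [-0.25 -0.12 -0.55] M [-0.085  0.096 -0.012] w 0.762
twist for az 0.005
[-0.417 -0.014  0.728  1.896  0.016  1.227 -0.056]
```

```bash

python3 -m inch '[[-1,30,0,-15,-0.067],[-1,35,0,-15,-0.067],[-1,35,0,-8,-0.067],[-1,35,0,0,-0.067],[-1,35,0,0,-0.067]]'
python3 -m inch '[[-1,35,0,0,-0.067],[-1,35,0,0,-0.067],[-1,30,0,0,-0.067],[-1,20,0,0,-0.067],[-1,0,0,0,0]]'
python3 - <<'E'
from h import *
go(.501,.160,.225,17.7); print(ctrl.get_state()['joint_positions'].round(3))
d=pickle.load(open('pics/top1.pkl','rb')); v,u=np.mgrid[150:215,150:215]; P=world(d,u.ravel(),v.ravel())
q=P[(P[:,2]>.03)&(P[:,2]<.3)]; print('tin',cv2.minAreaRect((q[:,:2]*1000).astype(np.float32)),q[:,:].min(0),q.max(0),'dist to jar',np.sort(np.hypot(q[:,0]-.501,q[:,1]-.16))[:5])
E
```

```text
time: 6.28
position: [0.507, -0.0038, 0.2251]
tool_rot: [2.212, 2.196, 0.008]
ft_force: [-0.6, 0.1, -0.5]
grip_width: 0.759
time: 6.9
position: [0.4939, 0.1276, 0.2211]
tool_rot: [1.866, 2.499, -0.003]
ft_force: [0.7, -0.7, -0.1]
grip_width: 0.761
t 6.9 pos [0.4939 0.1276 0.2211] delta tool mm [28.9 16.1 -4.2] tooly az 16.5 tilt z [ 0.0173 -0.0152 -0.9997] q7 -0.03 F [ 0.72 -0.72 -0.08] M [-0.051  0.023 -0.028] w 0.761
twist for az -0.021
[-0.729  0.004  0.413  1.819  0.019  1.308 -0.033]
tin ((609.1285400390625, 352.5913391113281), (72.0400619506836, 73.89161682128906), 9.21753978729248) [0.5729717  0.3156789  0.03001755] [0.64575951 0.39017754 0.23784409] dist to jar [0.18379299 0.1841256  0.18483023 0.18485455 0.1850368 ]
```

```bash

cat > rim.py <<'E'
from h import *
from scipy.optimize import least_squares
def fit(q,name):
    if len(q)<10: print(name,len(q)); return
    f=least_squares(lambda p:np.hypot(q[:,0]-p[0],q[:,1]-p[1])-p[2],[*q[:,:2].mean(0),.03],loss='soft_l1',f_scale=.001)
    c,r=cv2.minEnclosingCircle(q[:,:2].astype(np.float32)); print(name,len(q),'ls',f.x.round(4),'enc',np.round(c,4),round(r,4),'z',np.percentile(q[:,2],[5,50,95]).round(4))
def cloud(d):
    v,u=np.mgrid[0:400,0:640]; P=world(d,u.ravel(),v.ravel()); return P,(d['range_z'].ravel()>0),d['color'].reshape(-1,3).max(1)
E
python3 - <<'E'
from rim import *
d=snap('wrist','w2'); P,ok,c=cloud(d); r=np.hypot(P[:,0]-.5,P[:,1]-.16)
for lo,hi in [(.172,.182),(.155,.170),(.11,.13)]: 
    m=ok&(r<(.04 if lo>.13 else .09))&(P[:,2]>lo)&(P[:,2]<hi); fit(P[m],(lo,hi))
m=ok&(r<.09)&(P[:,2]>.105)&(P[:,2]<.126); print(cv2.minAreaRect((P[m][:,:2]*1000).astype(np.float32)))
p=ctrl.get_state()['position']; m=ok&(np.hypot(*(P[:,:2]-p[:2]).T)<.045)&(P[:,2]>p[2]+.012)&(P[:,2]<p[2]+.04); fit(P[m],'cap'); print(p)
t=pickle.load(open('pics/top1.pkl','rb')); P,ok,c=cloud(t); r=np.hypot(P[:,0]-.5,P[:,1]-.16)
m=ok&(r<.04)&(P[:,2]>.172)&(P[:,2]<.182); fit(P[m],'top rim')
cv2.imwrite('pics/w2.png',np.clip(d['color'][:,:,::-1].astype(float)*1.5,0,255).astype(np.uint8))
E
```

```text
(0.172, 0.182) 1060 ls [0.4996 0.1618 0.0209] enc [0.4999 0.1612] 0.024 z [0.1725 0.1752 0.1769]
(0.155, 0.17) 2389 ls [0.4983 0.1674 0.02  ] enc [0.5    0.1611] 0.0285 z [0.1551 0.1608 0.1673]
(0.11, 0.13) 5073 ls [0.5007 0.1601 0.0542] enc [0.4995 0.1618] 0.0711 z [0.112  0.1193 0.1291]
((499.8082275390625, 163.17166137695312), (110.03084564208984, 105.66725158691406), 6.562036991119385)
cap 11607 ls [0.4938 0.1284 0.0269] enc [0.4907 0.1383] 0.0431 z [0.2386 0.246  0.2502]
[0.49422684 0.12629386 0.22123618]
top rim 105 ls [0.4999 0.1595 0.0212] enc [0.4996 0.1595] 0.024 z [0.1728 0.1756 0.1785]
```

View pics/w2.png

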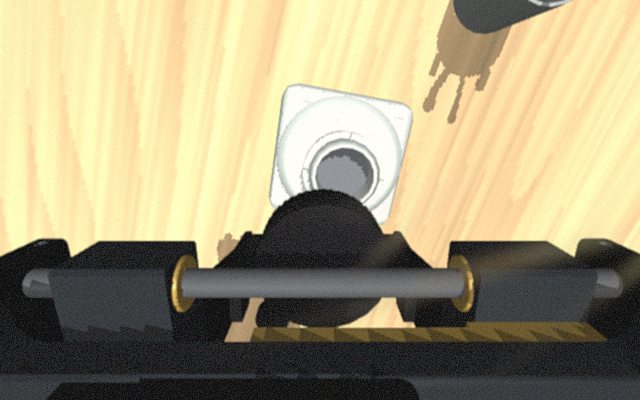

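The cap sits level in the jaws, about (325,255), and the jar rim is at (343,172). Fits from the two cameras put the mouth at about (0.4997,0.160).

```bash

python3 -m inch '[[-1,16,8,0,0],[-1,14,7,0,0],[-1,0,0,0,0]]'
python3 -c "
from h import *
go(.4997,.160,.165,17.7)"
```

```text
time: 7.32
position: [0.5017, 0.1589, 0.2212]
tool_rot: [1.876, 2.49, -0.002]
ft_force: [0.8, 0.2, -0.1]
grip_width: 0.758
t 7.33 pos [0.5017 0.1589 0.2212] delta tool mm [ 2.8 -2.4 56.1] tooly az 16.0 tilt z [ 0.0185 -0.0156 -0.9997] q7 -0.08 F [ 0.82  0.19 -0.15] M [-0.044  0.057 -0.036] w 0.758
twist for az -0.029
```

```bash

python3 -m inch '[[-1,2.5,-3,9,0],[-1,0,-1,9,0],[-1,0,-1,9,0],[-1,0,-1,7,0],[-1,0,0,0,0]]'
python3 -c "
from h import *
go(.4997,.160,.165,17.7)"
```

```text
time: 7.95
position: [0.495, 0.157, 0.1837]
tool_rot: [1.879, 2.488, -0.006]
ft_force: [-0.3, 0.9, -0.5]
grip_width: 0.764
t 7.95 pos [0.495  0.157  0.1837] delta tool mm [ 2.   5.2 18.7] tooly az 15.9 tilt z [ 0.0166 -0.0173 -0.9997] q7 -0.08 F [-0.3   0.93 -0.45] M [-0.081  0.048 -0.017] w 0.764
twist for az -0.032
```

```bash

python3 -m inch '[[-1,2,5,0,0],[-1,0,0,0,0]]'
python3 -c "
from h import *
go(.4997,.160,.165,17.7)"
python3 -m inch '[[-1,0,0,3,0],[-1,0,0,3,0],[-1,0,0,2,0]]'
python3 -c "
from h import *
go(.4997,.160,.165,17.7)"
```

```text
time: 8.2
position: [0.4999, 0.1606, 0.1841]
tool_rot: [1.879, 2.488, -0.004]
ft_force: [-0.1, -0.6, -0.1]
grip_width: 0.759
t 8.2 pos [0.4999 0.1606 0.1841] delta tool mm [-0.1 -0.6 19.1] tooly az 15.9 tilt z [ 0.0176 -0.0168 -0.9997] q7 -0.08 F [-0.12 -0.57 -0.09] M [-0.078  0.077 -0.002] w 0.759
twist for az -0.032
time: 8.57
position: [0.5005, 0.1607, 0.1761]
tool_rot: [1.878, 2.487, -0.003]
ft_force: [-1.2, -0.3, -0.3]
grip_width: 0.764
t 8.57 pos [0.5005 0.1607 0.1761] delta tool mm [-0.2 -1.1 11.1] tooly az 15.9 tilt z [ 0.0185 -0.0164 -0.9997] q7 -0.08 F [-1.2  -0.28 -0.35] M [-0.079  0.063  0.001] w 0.764
twist for az -0.032
```

```bash

for i in 1; do python3 -m inch '[[-1,0,0,2,0],[-1,0,-0.5,2,0]]'; done
python3 -m inch '[[-1,0,-0.5,2,0]]'
python3 -m inch '[[-1,0,0,1.5,0]]'
python3 -c "
from h import *
go(.4997,.160,.165,17.7)"
```

```text
time: 8.82
position: [0.5, 0.1604, 0.1718]
tool_rot: [1.879, 2.487, -0.003]
ft_force: [-0.9, -1.0, 0.3]
grip_width: 0.763
time: 8.95
position: [0.4995, 0.1602, 0.1696]
tool_rot: [1.879, 2.487, -0.003]
ft_force: [-0.4, 0.3, 0.1]
grip_width: 0.759
time: 9.07
position: [0.4995, 0.1602, 0.168]
tool_rot: [1.878, 2.487, -0.003]
ft_force: [-0.3, 0.4, -0.6]
grip_width: 0.76
t 9.07 pos [0.4995 0.1602 0.168 ] delta tool mm [-0.2  0.1  3. ] tooly az 15.9 tilt z [ 0.0182 -0.0165 -0.9997] q7 -0.08 F [-0.32  0.42 -0.56] M [-0.011  0.035 -0.021] w 0.76
twist for az -0.032
```

Next I expect contact between TCP z 0.165 and 0.158.

```bash

for i in 1; do 
python3 -m inch '[[-1,0,0,1.5,0]]'
python3 -m inch '[[-1,0,0,1.5,0]]'
python3 -m inch '[[-1,0,0,1,0]]'
python3 -m inch '[[-1,0,0,1,0]]'; done | grep -v -e rot -e width
```

```text
time: 9.2
position: [0.4995, 0.1601, 0.1664]
ft_force: [-0.5, -0.2, -0.9]
time: 9.32
position: [0.4996, 0.1601, 0.1648]
ft_force: [0.4, -0.7, -1.2]
time: 9.45
position: [0.4996, 0.1601, 0.1637]
ft_force: [-0.9, 0.3, -1.4]
time: 9.57
position: [0.4996, 0.1601, 0.1627]
ft_force: [-0.4, 0.2, -0.9]
```

```bash

for i in 1; do 
python3 -m inch '[[-1,0,0,1,0]]'
python3 -m inch '[[-1,0,0,1,0]]'
python3 -m inch '[[-1,0,0,1,0]]'
python3 -m inch '[[-1,0,0,0.8,0]]'; done | grep -v -e rot -e width
```

```text
time: 9.7
position: [0.4997, 0.1601, 0.1616]
ft_force: [-0.6, 0.0, -0.1]
time: 9.82
position: [0.4997, 0.1601, 0.1606]
ft_force: [-0.5, -0.0, -0.2]
time: 9.95
position: [0.4998, 0.1601, 0.1597]
ft_force: [-1.2, -1.3, 4.5]
time: 10.07
position: [0.4998, 0.16, 0.1596]
ft_force: [-3.1, -0.8, 6.5]
```

Contact at TCP z 0.1597, so the cap centre is about 6.5 mm below the mouth and resting on the thread. I'll turn back about 67° or more while following the climb.

```bash

for i in 1; do 
python3 -m inch '[[-1,0,0,-0.2,-0.1]]'
python3 -m inch '[[-1,0,0,-0.2,-0.1]]'
python3 -m inch '[[-1,0,0,-0.2,-0.1]]'; done | grep -v -e width
python3 -c "
from h import *
go(.4997,.160,.165,17.7)"
```

```text
time: 10.2
position: [0.5004, 0.16, 0.1603]
tool_rot: [1.749, 2.579, -0.003]
ft_force: [0.3, 0.2, 0.4]
time: 10.32
position: [0.5008, 0.1601, 0.1606]
tool_rot: [1.613, 2.666, -0.004]
ft_force: [1.0, 0.1, 0.3]
time: 10.45
position: [0.5012, 0.1602, 0.161]
tool_rot: [1.473, 2.745, -0.004]
ft_force: [1.1, 0.3, 1.2]
t 10.45 pos [0.5012 0.1602 0.161 ] delta tool mm [ 0.6 -1.3 -4. ] tooly az 33.6 tilt z [ 0.0218 -0.015  -0.9996] q7 0.23 F [1.07 0.29 1.23] M [ 0.036 -0.031 -0.024] w 0.764
twist for az 0.277
```

```bash

for i in 1; do 
python3 -m inch '[[-1,0.3,-0.7,0,-0.1]]'
python3 -m inch '[[-1,0.2,-0.6,0,-0.1]]'
python3 -m inch '[[-1,0,-0.4,0,-0.1]]'
python3 -m inch '[[-1,0,-0.4,0,-0.1]]'; done | grep -v -e width
python3 -c "
from h import *
go(.4997,.160,.165,17.7)"
```

```text
time: 10.58
position: [0.5012, 0.1603, 0.1614]
tool_rot: [1.329, 2.816, -0.004]
ft_force: [1.7, 0.1, 1.0]
time: 10.7
position: [0.5013, 0.1605, 0.1619]
tool_rot: [1.181, 2.88, -0.004]
ft_force: [0.1, 0.9, 0.2]
time: 10.82
position: [0.5015, 0.1608, 0.1623]
tool_rot: [1.031, 2.937, -0.004]
ft_force: [-0.9, 1.2, 0.3]
time: 10.95
position: [0.5015, 0.1612, 0.1626]
tool_rot: [0.878, 2.986, -0.004]
ft_force: [-1.6, 1.6, 1.8]
t 10.95 pos [0.5015 0.1612 0.1626] delta tool mm [ 0.8 -2.  -2.4] tooly az 57.2 tilt z [ 0.0274 -0.0107 -0.9996] q7 0.64 F [-1.58  1.63  1.79] M [ 0.191  0.17  -0.074] w 0.761
twist for az 0.69
```

```bash

for i in 1; do 
python3 -m inch '[[-1,0.7,-1.2,0.2,-0.08]]'
python3 -m inch '[[-1,0.5,-0.8,0.2,-0.08]]'
python3 -m inch '[[-1,0.3,-0.6,0.2,-0.08]]'; done | grep -v -e width
python3 -c "
from h import *
go(.4997,.160,.165,17.7)"
```

```text
time: 11.08
position: [0.5013, 0.1611, 0.163]
tool_rot: [0.753, 3.018, -0.003]
ft_force: [0.8, -0.2, 1.3]
time: 11.2
position: [0.5013, 0.1611, 0.1634]
tool_rot: [0.627, 3.045, -0.003]
ft_force: [1.2, 0.6, 1.2]
time: 11.32
position: [0.5015, 0.1613, 0.1637]
tool_rot: [0.501, 3.067, -0.002]
ft_force: [0.7, 1.6, 1.5]
t 11.32 pos [0.5015 0.1613 0.1637] delta tool mm [ 1.2 -1.8 -1.3] tooly az 71.5 tilt z [ 0.0337 -0.007  -0.9994] q7 0.89 F [0.75 1.58 1.46] M [ 0.261 -0.043 -0.067] w 0.765
twist for az 0.938
```

```bash

for i in 1; do 
python3 -m inch '[[-1,0.6,-0.8,0.3,-0.06]]'
python3 -m inch '[[-1,0.4,-0.6,0.3,-0.06]]'
python3 -m inch '[[-1,0.3,-0.4,0.3,-0.06]]'; done | grep -v -e width
python3 -c "
from h import *
go(.4997,.160,.165,17.7)"
```

```text
time: 11.45
position: [0.5014, 0.1614, 0.164]
tool_rot: [0.405, 3.079, -0.001]
ft_force: [0.3, 0.0, 1.8]
time: 11.58
position: [0.5015, 0.1617, 0.1642]
tool_rot: [0.309, 3.089, -0.001]
ft_force: [0.0, 2.1, 1.8]
time: 11.7
position: [0.5014, 0.1621, 0.1644]
tool_rot: [0.213, 3.096, -0.0]
ft_force: [-0.1, 1.3, 2.9]
t 11.7 pos [0.5014 0.1621 0.1644] delta tool mm [ 1.4 -2.3 -0.6] tooly az 82.1 tilt z [ 0.0382 -0.0026 -0.9993] q7 1.08 F [-0.12  1.26  2.89] M [ 0.249  0.2   -0.079] w 0.76
twist for az 1.125
```

```bash

for i in 1; do 
python3 -m inch '[[-1,1.4,-2.2,0.2,0]]'
python3 -m inch '[[-1,0.5,-0.8,0.2,0]]'; done | grep -v -e width
python3 -c "
from h import *
go(.4997,.160,.165,17.7)"
```

```text
time: 11.82
position: [0.5003, 0.1608, 0.1647]
tool_rot: [0.213, 3.094, 0.002]
ft_force: [1.0, 1.4, 1.3]
time: 11.95
position: [0.5, 0.1603, 0.1647]
tool_rot: [0.214, 3.093, 0.003]
ft_force: [1.3, 1.8, 1.2]
t 11.95 pos [0.5    0.1603 0.1647] delta tool mm [ 0.3 -0.4 -0.3] tooly az 82.1 tilt z [ 4.090e-02 -7.000e-04 -9.992e-01] q7 1.08 F [1.29 1.81 1.18] M [ 0.394 -0.175  0.013] w 0.76
twist for az 1.124
```

```bash

for i in 1; do 
python3 -m inch '[[-1,0.2,-0.2,0.6,-0.04]]'
python3 -m inch '[[-1,0.2,-0.2,0.8,-0.04]]'
python3 -m inch '[[-1,0.2,-0.3,0.8,-0.04]]'; done | grep -v -e width
python3 -c "
from h import *
go(.4997,.160,.165,17.7)"
```

```text
time: 12.08
position: [0.5004, 0.1605, 0.1647]
tool_rot: [0.153, 3.095, 0.004]
ft_force: [0.7, 1.5, 4.1]
time: 12.2
position: [0.5009, 0.1607, 0.1648]
tool_rot: [0.09, 3.096, 0.005]
ft_force: [0.4, 1.4, 4.9]
time: 12.32
position: [0.5013, 0.1612, 0.1649]
tool_rot: [0.028, 3.096, 0.006]
ft_force: [0.8, 1.9, 4.5]
t 12.32 pos [0.5013 0.1612 0.1649] delta tool mm [ 1.6 -1.2 -0.2] tooly az 89.0 tilt z [ 0.0459  0.0033 -0.9989] q7 1.2 F [0.76 1.93 4.46] M [ 0.499  0.161 -0.001] w 0.765
twist for az 1.244
```

```bash

for i in 1; do 
python3 -m inch '[[-1,1.4,-1.2,0.5,-0.06]]'
python3 -m inch '[[-1,0.8,-0.8,0.6,-0.06]]'
python3 -m inch '[[-1,0.5,-0.5,0.6,-0.06]]'; done | grep -v -e width
python3 -c "
from h import *
go(.4997,.160,.165,17.7)"
```

```text
time: 12.45
position: [0.5008, 0.161, 0.1652]
tool_rot: [-0.067, 3.093, 0.007]
ft_force: [-0.1, 2.2, 3.4]
time: 12.58
position: [0.5006, 0.1609, 0.1653]
tool_rot: [-0.162, 3.087, 0.007]
ft_force: [0.7, 1.4, 0.6]
time: 12.7
position: [0.5003, 0.1605, 0.1648]
tool_rot: [-0.256, 3.08, 0.005]
ft_force: [0.0, 1.5, -0.0]
t 12.7 pos [0.5003 0.1605 0.1648] delta tool mm [ 0.7 -0.4 -0.2] tooly az 99.5 tilt z [ 0.0506  0.0072 -0.9987] q7 1.38 F [ 0.01  1.48 -0.01] M [ 0.204  0.05  -0.061] w 0.757
twist for az 1.428
```

The vertical force has vanished and z is starting to fall, so the lugs are at the start gap. I'll lower without turning.

```bash

for i in 1; do 
python3 -m inch '[[-1,0.5,-0.4,1,0]]'
python3 -m inch '[[-1,0.3,-0.3,1,0]]'
python3 -m inch '[[-1,0.2,-0.2,1,0]]'; done | grep -v -e width
python3 -c "
from h import *
go(.4997,.160,.165,17.7)"
```

```text
time: 12.82
position: [0.4998, 0.1604, 0.1637]
tool_rot: [-0.255, 3.08, 0.006]
ft_force: [0.4, 2.3, 1.5]
time: 12.95
position: [0.4997, 0.1603, 0.1627]
tool_rot: [-0.253, 3.08, 0.006]
ft_force: [-0.1, 1.5, 1.5]
time: 13.08
position: [0.4997, 0.1605, 0.1618]
tool_rot: [-0.252, 3.079, 0.007]
ft_force: [0.2, 2.7, -1.1]
t 13.07 pos [0.4997 0.1605 0.1618] delta tool mm [-0.  -0.5 -3.2] tooly az 99.4 tilt z [ 0.0514  0.0089 -0.9986] q7 1.38 F [ 0.18  2.75 -1.05] M [ 0.613 -0.163  0.09 ] w 0.761
twist for az 1.425
```

```bash

for i in 1; do 
python3 -m inch '[[-1,0,-0.4,1,0]]'
python3 -m inch '[[-1,0,-0.3,1,0]]'
python3 -m inch '[[-1,0,-0.3,0.8,0]]'; done | grep -v -e width
python3 -c "
from h import *
go(.4997,.160,.165,17.7)
from rim import *
d=snap('scene','sc2'); c=d['color'][110:220,290:400,::-1]
cv2.imwrite('pics/sc2c.png',np.clip(cv2.resize(c,None,fx=5,fy=5,interpolation=cv2.INTER_CUBIC)*1.8,0,255).astype(np.uint8))
t=snap('top','top2')
P,ok,c=cloud(t); r=np.hypot(P[:,0]-.5,P[:,1]-.16)
b=P[ok&(r<.09)&(P[:,2]>.105)&(P[:,2]<.128)]; print('body',len(b),cv2.minAreaRect(b[:,:2].astype(np.float32)*1000))
"
```

```text
time: 13.2
position: [0.4998, 0.1607, 0.1609]
tool_rot: [-0.253, 3.079, 0.008]
ft_force: [-0.0, 3.0, 1.7]
time: 13.32
position: [0.5, 0.1608, 0.16]
tool_rot: [-0.253, 3.079, 0.009]
ft_force: [0.1, 2.4, 4.0]
time: 13.45
position: [0.5002, 0.1608, 0.1598]
tool_rot: [-0.253, 3.078, 0.01]
ft_force: [-2.2, 1.5, 6.8]
t 13.45 pos [0.5002 0.1608 0.1598] delta tool mm [ 0.3 -0.7 -5.2] tooly az 99.4 tilt z [ 0.052   0.0107 -0.9986] q7 1.38 F [-2.19  1.55  6.75] M [ 0.564  0.502 -0.017] w 0.762
twist for az 1.426
body 202 ((456.6007080078125, 125.97673034667969), (27.15251350402832, 66.0547103881836), 33.54706573486328)
```

View pics/sc2c.png

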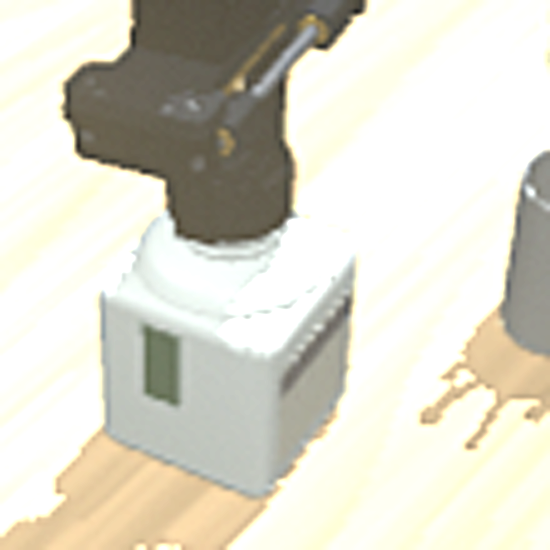

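The drop is complete: TCP went from 0.1652 to 0.1598, which is 5.3 mm. The picture shows the jar upright and the cap on the neck looking level, centred near crop pixel (230,215). Next I'll screw clockwise, 0.38 mm down per 0.1 rad.

```bash

for i in 1; do 
python3 -m inch '[[-1,0,-0.5,0.2,0.1]]'
python3 -m inch '[[-1,0,-0.5,0.3,0.1]]'
python3 -m inch '[[-1,0,-0.5,0.4,0.1]]'
python3 -m inch '[[-1,0,-0.3,0.4,0.1]]'; done | grep -v -e width
python3 -c "
from h import *
go(.4997,.160,.1558,17.7)"
```

```text
time: 13.68
position: [0.4999, 0.1603, 0.1594]
tool_rot: [-0.094, 3.089, 0.014]
ft_force: [-0.3, 3.5, -1.6]
time: 13.8
position: [0.4995, 0.1605, 0.1588]
tool_rot: [0.065, 3.091, 0.02]
ft_force: [0.8, 4.1, 0.2]
time: 13.92
position: [0.4994, 0.1606, 0.1583]
tool_rot: [0.224, 3.084, 0.025]
ft_force: [0.8, 3.7, 1.9]
time: 14.05
position: [0.4995, 0.1603, 0.1579]
tool_rot: [0.383, 3.069, 0.029]
ft_force: [1.0, 2.4, 1.7]
t 14.05 pos [0.4995 0.1603 0.1579] delta tool mm [-0.2 -0.3  2.1] tooly az 75.8 tilt z [ 0.0507  0.0126 -0.9986] q7 0.97 F [0.96 2.45 1.72] M [ 0.512 -0.074  0.088] w 0.756
twist for az 1.014
```

```bash

for i in 1; do 
python3 -m inch '[[-1,0,-0.3,0.4,0.1]]'
python3 -m inch '[[-1,0,-0.3,0.4,0.1]]'
python3 -m inch '[[-1,0,-0.2,0.4,0.1]]'
python3 -m inch '[[-1,0,-0.2,0.4,0.1]]'; done | grep -v -e width
python3 -c "
from h import *
go(.4997,.160,.1558,17.7)"
```

```text
time: 14.18
position: [0.4995, 0.1602, 0.1575]
tool_rot: [0.541, 3.046, 0.033]
ft_force: [0.6, 3.2, 2.2]
time: 14.3
position: [0.4995, 0.1601, 0.1571]
tool_rot: [0.698, 3.015, 0.038]
ft_force: [-0.2, 2.4, 1.0]
time: 14.42
position: [0.4995, 0.1601, 0.1566]
tool_rot: [0.853, 2.976, 0.042]
ft_force: [-0.4, 3.4, 2.5]
time: 14.55
position: [0.4995, 0.16, 0.1562]
tool_rot: [1.006, 2.929, 0.046]
ft_force: [1.1, 2.8, 1.8]
t 14.55 pos [0.4995 0.16   0.1562] delta tool mm [-0.2  0.1  0.4] tooly az 52.1 tilt z [ 0.0513  0.0135 -0.9986] q7 0.56 F [1.12 2.79 1.77] M [ 0.55  -0.001  0.087] w 0.76
twist for az 0.601
```

```bash

for i in 1; do 
python3 -m inch '[[-1,0,0,0.4,0.1]]'
python3 -m inch '[[-1,0,0,0.4,0.1]]'
python3 -c "
from h import *
go(.4997,.160,.1558,17.7)"
python3 -m inch '[[-1,0,0,0.4,0.1]]'
python3 -m inch '[[-1,0,0,0.4,0.08]]'; done | grep -v -e width
python3 -c "
from h import *
go(.4997,.160,.1558,17.7)"
```

```text
time: 14.68
position: [0.4996, 0.1599, 0.1558]
tool_rot: [1.157, 2.874, 0.049]
ft_force: [0.8, 2.5, 1.9]
time: 14.8
position: [0.4998, 0.1597, 0.1556]
tool_rot: [1.305, 2.812, 0.052]
ft_force: [-0.4, 2.6, 4.1]
t 14.8 pos [0.4998 0.1597 0.1556] delta tool mm [ 0.3  0.1 -0.2] tooly az 40.2 tilt z [ 0.0517  0.0131 -0.9986] q7 0.36 F [-0.38  2.56  4.13] M [0.284 0.321 0.29 ] w 0.76
twist for az 0.393
time: 14.92
position: [0.4998, 0.1594, 0.1555]
tool_rot: [1.448, 2.742, 0.054]
ft_force: [0.2, 0.6, 6.1]
time: 15.05
position: [0.5002, 0.1582, 0.1555]
tool_rot: [1.559, 2.681, 0.054]
ft_force: [0.9, -0.2, 5.4]
t 15.05 pos [0.5002 0.1582 0.1555] delta tool mm [ 1.8  0.5 -0.3] tooly az 29.7 tilt z [ 0.0521  0.0101 -0.9986] q7 0.17 F [ 0.93 -0.25  5.45] M [-0.389  0.376  0.461] w 0.759
twist for az 0.209
```

The cap is home: z has levelled at TCP 0.1555, 4.3 mm below the drop depth, and the torque has risen past 0.3 N m after 70°. I'll release, check, then rise.

```bash

python3 -m inch '[[1,0,0,0,0],[1,0,0,0,0],[1,0,0,0,0],[1,0,0,0,0]]'
python3 -c "
from h import *
go(.4997,.160,.1558,17.7)"
python3 -m inch '[[1,0,0,-8,0],[1,0,0,-12,0],[1,0,0,-15,0],[1,0,0,-30,0],[1,0,0,-40,0]]'
python3 -m inch '[[1,-40,-10,0,0],[1,-50,-10,0,0],[1,-50,-10,0,0],[1,-50,0,0,0],[1,0,0,0,0]]'
python3 - <<'E'
from rim import *
go(.4997,.160,.1558,17.7)
for n in ['top','scene']:
    d=snap(n,n+'3'); P,ok,c=cloud(d); r=np.hypot(P[:,0]-.5,P[:,1]-.16)
    q=P[ok&(r<.06)&(P[:,2]>.168)&(P[:,2]<.2)]; fit(q,n+' captop')
    q=P[ok&(r<.028)&(P[:,2]>.168)]; A=np.c_[q[:,:2]-[.5,.16],np.ones(len(q))]; s=np.linalg.lstsq(A,q[:,2],rcond=None)[0]; print('plane',s.round(4))
    b=P[ok&(r<.09)&(P[:,2]>.105)&(P[:,2]<.128)]; print('body',len(b),cv2.minAreaRect(b[:,:2].astype(np.float32)*1000))
d=cv2.resize(d['color'][90:280,260:440,::-1],None,fx=3,fy=3,interpolation=cv2.INTER_CUBIC)
cv2.imwrite('pics/sc3.png',np.clip(d*1.6,0,255).astype(np.uint8))
E
```

```text
time: 15.55
position: [0.499, 0.1553, 0.1536]
tool_rot: [1.559, 2.682, 0.046]
ft_force: [0.3, 0.3, 0.9]
grip_width: 0.994
t 15.55 pos [0.499  0.1553 0.1536] delta tool mm [ 3.7  3.1 -2.1] tooly az 29.7 tilt z [ 0.0482  0.0059 -0.9988] q7 0.17 F [0.33 0.32 0.9 ] M [-0.088  0.057 -0.015] w 0.994
twist for az 0.209
time: 16.18
position: [0.4924, 0.1541, 0.262]
tool_rot: [1.56, 2.684, 0.04]
ft_force: [1.0, 0.1, -0.5]
grip_width: 1.002
time: 16.8
position: [0.5658, -0.029, 0.2762]
tool_rot: [1.548, 2.678, 0.06]
ft_force: [-0.3, -0.1, -0.1]
grip_width: 1.002
t 16.8 pos [ 0.5658 -0.029   0.2762] delta tool mm [199.4  30.2 118. ] tooly az 30.0 tilt z [ 0.061   0.0098 -0.9981] q7 0.57 F [-0.29 -0.13 -0.15] M [-0.049  0.12  -0.046] w 1.002
twist for az 0.214
top captop 624 ls [0.4993 0.1562 0.0236] enc [0.4997 0.1571] 0.0335 z [0.1765 0.1802 0.1834]
plane [0.0092 0.0058 0.1805]
body 766 ((500.9690246582031, 157.89401245117188), (110.53646850585938, 109.7804946899414), 88.94602966308594)
scene captop 252 ls [0.5028 0.1523 0.0258] enc [0.5013 0.1575] 0.034 z [0.1698 0.1792 0.1813]
plane [0.0178 0.0026 0.1797]
body 595 ((503.57855224609375, 157.69418334960938), (110.08883666992188, 108.73683166503906), 89.33274841308594)
```

View pics/sc3.png

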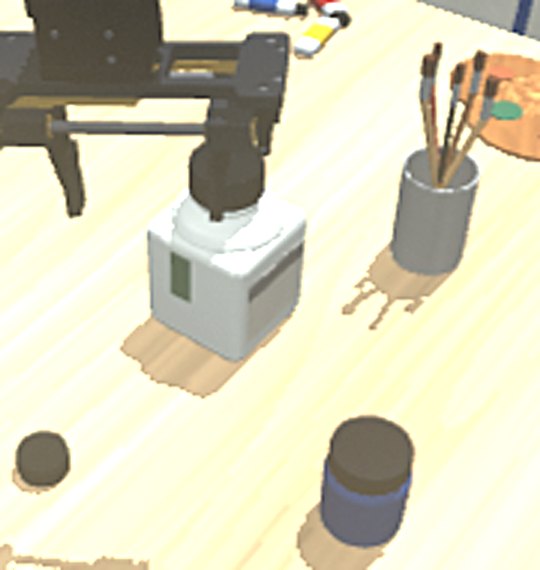

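The final view shows the cap seated on the upright jar near (227,180), with the gripper clear and the tin and paint jar undisturbed. The cap top measures 0.1802/0.1797 against 0.180 expected at home, and its slope is about 0.01–0.02 rad. I'm handing the job in.

```bash
python3 -c "
from bench import ctrl
print(ctrl.close_job())"
```

```text
the job is handed in; nothing more can be done
None
```

The gesso jar is closed with the largest (66 mm) cap, and I handed the job in after about 17 s of robot time; no verdict is reported.

- **Starting the thread:** The cap met the thread about 7 mm below the mouth. I turned it back about 80°, following its climb to roughly 2 mm below the mouth, and it then dropped 5.3 mm into the start of the thread.
- **Screwing home:** About 70° clockwise brought it home, where the depth stopped changing. The torque rose to about 0.46 N m by the last step, above the 0.3 N m at which the jar starts to turn. Vertical force at the wrist stayed under 7 N throughout.
- **Last checks:** Both cameras put the cap top at about 0.180 m, which matches 11 mm below the mouth. The cap's slope was 0.01–0.02 rad, the jar stands upright and the gripper is clear.

- **Tool tilt:** The tool drifted to about 0.05 rad of tilt during the work. I did not measure the cap's own tilt during steps 1 and 2, so I only infer that it stayed under the 0.08 rad limit.
- **Jar movement:** The final tightening turned the jar by about 7° and shifted it about 2 mm.
- **Cap centring:** Two circle fits to the cap top were off-centre from the jar by up to 5 mm, probably because of side and gripper points. The enclosing circles put the cap within about 2.5 mm of the jar's centre (0.8 mm sideways).
- **Bystanders:** I checked the tin and paint jar only by eye in the last picture. The bottle was outside that crop, and the arm never went near it.

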